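# Shut the red valve in the pantry's pipe box

## Task

The water pipes in this pantry run through a cream box with a white sliding cover. Push the cover all the way aside (it has a black ramp to push against) to uncover the valves, then push the red lever clockwise until it is fully shut, square across its pipe. Only push: do not grip the cover or the lever, leave the blue lever as it is, and do not move or pick up the tin, jar and bottle standing about.

Things in the scene. Friction and masses are not known exactly. Their poses are not given: they have to be found in the camera images.
- pipe_box: Cream box fixed to the worktop, 230 (its x) x 520 (its y) x 120 mm high; origin at the centre of its underside, x to its far side (two copper pipes leave there), y to its left. Aluminium rails, 11 mm high, run along both long top edges (|x| 92 to 110). The left half of the top is closed for good; the cover hides the opening in the right half.
- opening (a point): Centre of the opening in the box's top, 120 mm above the worktop: 170 mm along the box's x by 242 mm along its y, fixed to the box, with the box's axes. The two valves stand inside below it.
- red_valve: Brass valve with the red lever, fixed inside the box on a copper pipe that runs along the box's x; origin on the stem's axis at worktop height, axes as the box's. It stands 35 mm to +x of the opening's centre line and 66 mm to the right (-y) or 34 mm to the left (+y) of its centre; the blue valve takes the other place, 100 mm away. Nothing below the levers but valve and pipes, up to 82 mm at the stem, 69 mm elsewhere.
- cover (a joint): Slide of the white cover (192 x 258 mm, top 125.5 mm above the worktop, captive in the rails, cannot be lifted off) along the box's +y (its left): 0 closed, 0.249 m fully aside (end stop), where the whole opening is free. Starts within 25 mm of closed. About 3 N moves it; it stays where it is left.
- cover_grip (a point): On the cover's black ramp grip: centre of its upright push face, 134 mm above the worktop (8.5 mm above the cover). The face is 100 mm wide along the box's x, 17 mm tall, and looks to the box's -y; from its top edge the ramp falls away over 40 mm to +y. Put shut fingers on the -y side of it, tips a few mm over the cover, and push to +y. Its axes are the box's. Moves with the cover.
- red_lever (a joint): Red lever of the quarter-turn valve, turning level about its upright stem: 0 = open, lever along the box's -x (along its pipe, towards the robot); 1.571 rad = shut, lever along the box's +y (across its pipe; end stop). Grows clockwise seen from above. Starts between 0 and 0.2. About 5 N at 45 mm from the stem turns it; it stays where it is left.
- red_pivot (a point): On the red lever's stem axis, at half-height of its red sleeve (92 mm above the worktop, 28 mm below the box's top). Its axes turn with the lever: -x runs out along the lever, z up. The sleeve reaches from 20 to 68 mm from the axis, 13 mm wide, 10 mm tall. To shut it, push the sleeve on its own -y side; it then moves to its own +y.
- red_tip (a point): Free end of the red lever, 68 mm from the stem axis, at the sleeve's half-height.
- blue_lever (a joint): Blue lever, the same kind of valve; 0 = open, starts between 0 and 0.1, to be left alone.
- blue_tip (a point): As red_tip, for the blue lever.
- tin: Loose food tin with a green label, 74 mm across, 85 mm tall, in front of the box (robot's side); origin at the centre of its underside.
- spice_jar: Loose amber spice jar with a black cap, 48 mm across, 100 mm tall, beside the box's right end; origin at the centre of its underside.
- vinegar: Loose green vinegar bottle with a black cap, 56 mm across, 170 mm tall, behind the left half of the box; origin at the centre of its underside.

How it is judged (in metres and radians):
On the way, in this order (a step that is already met when the one before it is completed fails the run):
1. the cover is pushed all the way aside (within 15 mm of its stop), the red lever not yet turned (value of joint cover above 0.234 m and value of joint red_lever below 0.4 rad), for 0.2 s.
2. the red lever is pushed shut (within 6 degrees of its stop) (value of joint red_lever above 1.466 rad), for 0.2 s.
At the end, for the whole second after the job is handed in: The cover stands within 15 mm of its stop fully aside, the red lever within 6 degrees of fully shut, the blue lever still open (under 14 degrees), everything at rest, and the tin, jar and bottle within 20 mm of where they stood (value of joint cover above 0.234 m and value of joint red_lever above 1.466 rad and value of joint blue_lever below 0.25 rad and velocity of joint red_lever between -0.02 and 0.02 rad/s and velocity of joint cover between -0.005 and 0.005 m/s and distance of each of tin, spice_jar, vinegar from where it was at the start of the episode below 0.02 m); the robot touches nothing.
It fails at once if the blue lever's end is moved more than 10 mm (distance of blue_tip from where it was at the start of the episode above 0.01 m).
It fails at once if the red lever is gripped between the fingers instead of pushed (contact force between the fingers and red_valve above 0.5 N and y of the grasp point in the frame of red_pivot between -0.006 and 0.006 m and x of the grasp point in the frame of red_pivot between -0.085 and -0.012 m and z of the grasp point in the frame of red_pivot below 0.019 m).
It fails at once if the cover's ramp is gripped between the fingers instead of pushed (contact force between the fingers and pipe_box above 0.5 N and y of the grasp point in the frame of cover_grip between 0.004 and 0.026 m and z of the grasp point in the frame of cover_grip below 0.018 m and x of the grasp point in the frame of cover_grip between -0.055 and 0.055 m).
It fails at once if the tin, jar or bottle is moved more than 20 mm, lifted or tipped (distance of any of tin, spice_jar, vinegar from where it was at the start of the episode above 0.02 m or angle between any of tin, spice_jar, vinegar's own z axis and vertical above 0.3 rad).
It also fails if it takes over 53 s, if anything falls off the work surface, if the arm or the gripper's body presses on something with over 40 N, if the wrist force passes 120 N, or if a joint passes its speed limit or range.

## Robot

A 6-joint arm with a two-finger parallel gripper is mounted at the origin on the work surface. World frame = base frame: x ahead of the robot, y to its left, z up, the work surface at z = 0. Lengths are in mm, angles in degrees, forces in N, time in s.
With the tool pointing down it reaches from about 300 to 1000 mm from the base axis. Payload 5.1 kg.
Tool frame: the origin (TCP) lies at the very end of the fingers, on their centre line; the grasp point (between the pads) lies 19 mm behind it; z points along the fingers, y is the line along which they close (so a half turn about z gives the same grasp; the last joint's range is limited). The gripper opens to 95 mm and grips with 3 to 60 N. Pads are 20 mm wide; open, the fingers measure 119 mm over their backs; the gripper's body (75 mm by 180 mm) begins 59 mm behind the grasp point.
Start: joints at [64.022, 7.093, 94.555, -0, 78.352, -4.733], TCP at [235.554, 605.804, 214.656] pointing down, gripper open.
Joint ranges: [-149.61, 149.61], [-58.7, 133.49], [1.44, 155.28], [-77.14, 257.14], [18.33, 153.61], [-166.67, 166.67]. Speed limits (degrees/s): [147.25, 147.25, 180, 180, 180, 180].

## Interface

Orientations are given as [roll, pitch, yaw] about the fixed x, y, z axes, in that order (R = Rz(yaw) Ry(pitch) Rx(roll)).
In Python, from station import r gives the robot as it stands.
- The arm moves only by the tool move_arm, never from a script. Its argument "steps" is one flat list of numbers, 6 for each row, row after row: the shift along the tool's x, y, z normalised to -1 to 1, where 1 is 500 mm, then the turn, a rotation vector about the tool's x, y, z normalised to -1 to 1, where 1 is 90 degrees. A call has exactly 10 rows; each row is the pose to reach, as a shift and turn from the pose commanded when the call began, along the tool's axes at that moment; what a row does not reach only later rows make up. A row lasts 1/12 s, in which the tool goes at most 41.7 mm and 7.16 degrees, less where a joint would pass 70% of its speed; a pose out of reach is approached as far as the arm can. A call with a number of a shift or a turn outside -1 to 1 is refused whole. A call with a gripper value outside its range is refused whole. "gripper" is the opening in per cent of the stroke, from 0 (shut) to 100 (fully open), set as the call begins (left out, the last holds). The fingers move at their own pace and stop on an object; "grip_force" is the grip in N (left out, the last holds). Time passes only in rows, so rows that repeat a pose let the fingers close, or fill a call up. It gives the time, the measured TCP pose, the force, the opening and the grip force at its end, in the units of the state.
- r.sense(): the state, without advancing time (a new reading comes with each control period).
- r.grab_frame(name): name is "scene" or "side" or "wrist"; returns the picture (400x640x3 uint8, red, green, blue); there is no depth.
- r.calibration(name): a dict with "mtx" (3x3 intrinsics, pixels), "R" (3x3) and "t" (3): a world point X has camera coordinates R X + t; the wrist camera has in their place "hand_eye" (4x4, takes a point from camera to tool coordinates, whose origin is the TCP and whose axes are the flange's). Camera axes: x right, y down, z forward; pixel columns grow to the right and rows downward; lengths in mm; the calibration is good to about 2 mm. A picture is of the moment at which its call begins: read the wrist's pose just before it. calibration takes no time and is no camera call.
- r.hand_in(): hands the job in; it is judged then, once.
Trained networks look in the newest picture that a camera, given by its name, has taken for a name from the list of things; names that differ only in an ending like _2 or _b are one class to them, and where a whole thing is asked for, a point or a joint stands for the part that bears it (a point fixed in the world has none). Each returns a list of dicts, best first, with "confidence" (0 to 1); they miss things now and then, are a little off and sometimes report something else, mostly with a low value. They report only what shows in the picture. A call takes as long as a camera call.
- r.masks_of(camera, thing): "pixels" (400x640 bool, what is visible of it) and "point" ([column, row] in pixels, amid what is visible of it).
- r.pinpoint(camera, thing): "point" ([column, row] in pixels: a listed point, or the origin of a listed thing).
The state is a dict: "time_s": time; "q": joint angles; "dq": joint speeds; "tau": joint torques, N m; "position": TCP position; "tool_rot": TCP orientation; "force": force on the tool from outside, world axes, zero at the start; "ft_torque": the same for the moment, N m; "finger_gap": finger opening in mm; "grip_force": force on a finger pad.
Only numpy, scipy, OpenCV 4.12 (cv2) and the standard library are available. Lean on these libraries where they do the work, as an engineer would, in place of code of your own. Each camera call takes 0.05 s, during which the arm holds its last target. There are 200 camera calls.

## Working session

There is one attempt and no reset: what is moved stays moved. The work goes in short steps, Python scripts to look and compute and a tool call to move; the robot and the scene stay as the last step left them, time stands still between calls to the robot, and variables do not carry over. Pictures are saved under pics/ and viewed, at most 10 in all, crops included, and the job is handed in when it is done.

Besides the shell and the picture viewer there is one more tool, called after "Request:" by a JSON object that holds its "op" and its "data". move_arm: Moves the arm, as the interface text tells. Its arguments: {"type":"object","properties":{"steps":{"type":"array"},"gripper":{"type":"number"},"grip_force":{"type":"number"}},"required":["steps"]}

```bash
mkdir -p pics; cat > h.py <<'E'
from station import r
import numpy as np, cv2
from scipy.spatial.transform import Rotation as Ro
def cam(n):
    c=r.calibration(n); K=np.array(c["mtx"])
    if "R" in c: return K,np.array(c["R"]),np.array(c["t"]).ravel()
    s=r.sense(); T=np.eye(4); T[:3,:3]=Ro.from_euler('xyz',s["tool_rot"],degrees=True).as_matrix(); T[:3,3]=s["position"]
    M=np.linalg.inv(T@np.array(c["hand_eye"])); return K,M[:3,:3],M[:3,3]
def at(C,p,z):
    K,R,t=C; d=R.T@np.linalg.inv(K)@np.array([p[0],p[1],1.]); o=-R.T@t
    return o+d*(z-o[2])/d[2]
def proj(C,X):
    K,R,t=C; u=K@(R@np.array(X)+t); return u[:2]/u[2]
def save(n,f): 
    im=r.grab_frame(n); cv2.imwrite("pics/"+f,cv2.cvtColor(im,cv2.COLOR_RGB2BGR)); return im
E
python3 - <<'E'
from h import *
a=save("scene","s0.png"); b=save("side","d0.png"); w=save("wrist","w0.png")
Z={"pipe_box":0,"opening":120,"cover_grip":134,"red_valve":0,"tin":0,"spice_jar":0,"vinegar":0}
for c in ["scene","side","wrist"]:
    C=cam(c)
    for n,z in Z.items():
        for d in r.pinpoint(c,n)[:1]: print(c,n,np.round(d["point"]),round(d["confidence"],2),np.round(at(C,d["point"],z)))
cv2.imwrite("pics/all.png",cv2.resize(cv2.cvtColor(np.vstack([a,b]),cv2.COLOR_RGB2BGR),(480,600),interpolation=cv2.INTER_AREA))
print(r.sense())
E
```

```text
scene pipe_box [320. 194.] 0.93 [533. 123.   0.]
scene opening [337. 204.] 0.74 [556.   3. 120.]
scene cover_grip [343. 209.] 0.93 [563. -21. 134.]
scene tin [264. 239.] 0.74 [381.  13.   0.]
scene spice_jar [352. 318.] 0.55 [ 552. -216.    0.]
scene vinegar [357. 119.] 0.97 [674. 368.   0.]
side pipe_box [318. 247.] 0.58 [534. 120.   0.]
side opening [327. 175.] 0.92 [556.  -3. 120.]
side cover_grip [327. 163.] 0.8 [564. -25. 134.]
side tin [394. 232.] 0.83 [376.  21.   0.]
side spice_jar [355. 142.] 0.55 [ 549. -221.    0.]
side vinegar [214. 325.] 0.97 [678. 365.   0.]
{'time_s': 1.2, 'q': array([ 6.40239633e+01,  7.09426622e+00,  9.45531799e+01,  7.32502773e-04,
        7.83519635e+01, -4.73227946e+00]), 'dq': array([-0.01350872, -0.02088699, -0.01222827, -0.08069251, -0.07424288,
       -0.0254572 ]), 'tau': array([ 7.94021507e-04, -4.17601919e+01, -3.60225213e+01,  7.74541986e-02,
        4.28978854e-02, -4.54446422e-06]), 'position': array([235.54069475, 605.82718738, 214.66548199]), 'tool_rot': array([ 1.79999352e+02, -6.66266129e-04,  1.58756095e+02]), 'force': array([0.21885551, 0.43005212, 0.90274022]), 'ft_torque': array([-0.02614817, -0.01613514,  0.04070586]), 'grip_force': 0.0, 'finger_gap': 95.2667815975476}
```

View pics/s0.png

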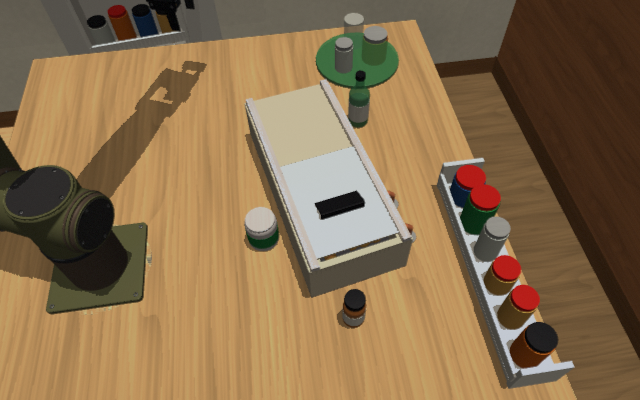

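The scene picture shows the box with the white cover near closed; the black ramp is at about (340,205), the tin at (262,228), the jar at (354,308) and the bottle at (360,105). I'll refine the box's yaw by fitting its outline.

```bash
python3 - <<'E'
from h import *
from scipy.optimize import minimize
r.grab_frame("scene"); r.grab_frame("side")
B=np.array([[x,y,z] for x in(-115,115) for y in(-260,260) for z in(0,120)]+[[x,y,131] for x in(-110,110) for y in(-260,260)],float)
D=[]
for c in ["scene","side"]:
    m=r.masks_of(c,"pipe_box")[0]["pixels"]; D.append((c,cam(c),m)); print(c,m.sum())
def W(p): a=p[2]; R=np.array([[np.cos(a),-np.sin(a),0],[np.sin(a),np.cos(a),0],[0,0,1]]); return B@R.T+[p[0],p[1],0]
def hull(C,p): return cv2.convexHull(np.array([proj(C,X) for X in W(p)],np.float32))
def cost(p,D=D):
    s=0
    for c,C,m in D:
        h=hull(C,p); im=np.zeros((1600,2560),np.uint8); cv2.fillConvexPoly(im,np.round(h*4).astype(np.int32),1)
        im=cv2.resize(im.astype(np.float32),(640,400),interpolation=cv2.INTER_AREA); s+=np.abs(im-m).sum()
    return s
p0=np.array([533,121,.185])
S=np.array([p0]+[p0+d for d in np.diag([10,10,.05])])
for DD in (D,D[:1],D[1:]):
    o=minimize(cost,p0,args=(DD,),method="Nelder-Mead",options=dict(initial_simplex=S)); print(np.round(o.x,3),np.degrees(o.x[2]),o.fun)
    if DD is D: P=o.x
ims=[]
for c,C,m in D:
    im=cv2.imread("pics/"+("s0.png" if c=="scene" else "d0.png")); cv2.polylines(im,[np.round(hull(C,P)).astype(np.int32)],True,(255,0,255),1); ims.append(im)
a,b=P[2],P
R=np.array([[np.cos(a),-np.sin(a)],[np.sin(a),np.cos(a)]])
for n,v in dict(grip=(563.5,-23),opening=(556,0),tin=(378,17),jar=(550,-218),vin=(676,366)).items(): print(n,np.round(R.T@(np.array(v)-P[:2]),1))
cv2.imwrite("pics/o.png",cv2.resize(np.vstack(ims),(480,600),interpolation=cv2.INTER_AREA))
E
```

```text
scene 21257
side 26865
[5.34292e+02 1.24011e+02 1.97000e-01] 11.273111338478145 2149.125
[5.34459e+02 1.21008e+02 1.94000e-01] 11.127624465771259 580.375
[5.34133e+02 1.24938e+02 1.98000e-01] 11.35895447870653 1409.625
grip [-1.000e-01 -1.499e+02]
opening [  -3.  -125.9]
tin [-174.2  -74.4]
jar [ -51.5 -338.5]
vin [186.3 209.6]
```

View pics/o.png

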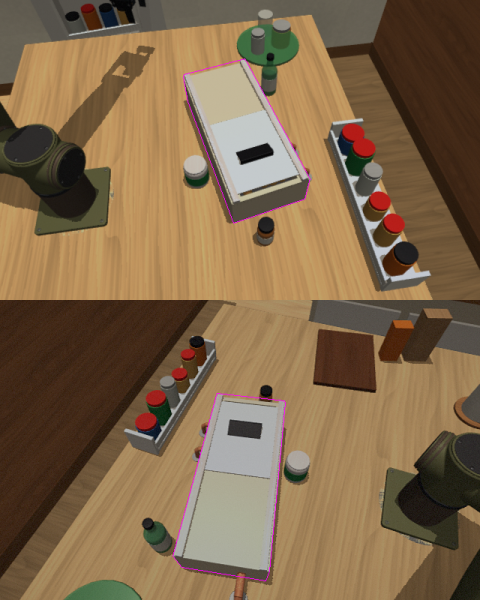

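Both outlines fit the box: centre about (534,122.5), yaw about 11.25°. I'll move towards the ramp, shut the fingers and turn the tool to yaw 101.25°, so that tool x = box +y and tool y = box +x.

Request:
{"op": "move_arm", "data": {"steps": [-0.06, -0.055, 0, 0, 0, 0.064, -0.12, -0.11, 0, 0, 0, 0.128, -0.18, -0.165, 0, 0, 0, 0.192, -0.24, -0.22, 0, 0, 0, 0.256, -0.3, -0.275, 0, 0, 0, 0.32, -0.36, -0.33, 0, 0, 0, 0.383, -0.42, -0.385, 0, 0, 0, 0.447, -0.48, -0.44, 0, 0, 0, 0.511, -0.54, -0.495, 0, 0, 0, 0.575, -0.6, -0.55, 0, 0, 0, 0.639], "gripper": 0, "grip_force": 10}}

```text
time_s: 2.23
position: [416.0, 239.0, 215.0]
tool_rot: [179.9, -0.0, 101.0]
force: [0.2, -0.1, 0.3]
finger_gap: 33.8
grip_force: 0.0
```

Request:
{"op": "move_arm", "data": {"steps": [-0.08, 0.023, 0, 0, 0, 0, -0.16, 0.046, 0, 0, 0, 0, -0.24, 0.069, 0, 0, 0, 0, -0.32, 0.092, 0, 0, 0, 0, -0.4, 0.115, 0, 0, 0, 0, -0.48, 0.138, 0, 0, 0, 0, -0.56, 0.16, 0, 0, 0, 0, -0.64, 0.183, 0, 0, 0, 0, -0.66, 0.188, 0, 0, 0, 0, -0.66, 0.188, 0, 0, 0, 0]}}

```text
time_s: 3.07
position: [572.8, -67.2, 214.4]
tool_rot: [-180.0, 0.0, 101.0]
force: [-0.3, 0.2, 0.4]
finger_gap: 0.6
grip_force: 0.0
```

```bash
cat >> h.py <<'E'
O=np.array([534.3,122.5]); a=np.radians(11.25); RB=np.array([[np.cos(a),-np.sin(a)],[np.sin(a),np.cos(a)]])
def box(p): return np.round(RB.T@(np.array(p)[:2]-O),1)
E
python3 - <<'E'
from h import *
s=r.sense(); print(s["position"],s["tool_rot"],"box",box(s["position"]))
for c in ["wrist","scene","side"]:
    C=cam(c); save(c,c+"1.png")
    for n,z in {"cover_grip":134,"opening":120}.items():
        for d in r.pinpoint(c,n)[:1]: print(c,n,np.round(d["point"]),round(d["confidence"],2),box(at(C,d["point"],z)))
E
```

```text
[572.80996076 -67.18056902 214.43954365] [-1.79978672e+02  8.78089031e-03  1.01012807e+02] box [   0.8 -193.5]
wrist cover_grip [315. 152.] 0.84 [  -1.5 -150.8]
wrist opening [318. 117.] 0.77 [   1.8 -121.8]
scene opening [336. 204.] 0.97 [  -5.7 -120. ]
side cover_grip [325. 165.] 0.58 [   3.7 -145.6]
side opening [325. 174.] 0.65 [   1.9 -129. ]
```

View pics/wrist1.png

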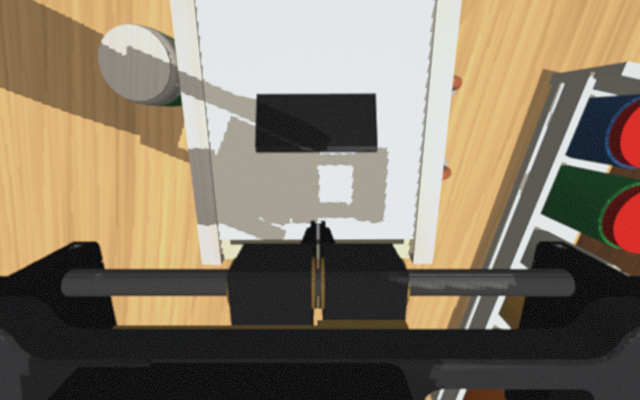

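The wrist picture shows the ramp straight ahead of the shut fingers, push face at row 152, columns 257–377; tips are at about (318,230). It's aligned, so I'll lower beside the face.

Request:
{"op": "move_arm", "data": {"steps": [0, 0, 0.03, 0, 0, 0, 0, 0, 0.06, 0, 0, 0, 0, 0, 0.09, 0, 0, 0, 0, 0, 0.12, 0, 0, 0, 0, 0, 0.14, 0, 0, 0, 0, 0, 0.155, 0, 0, 0, 0, 0, 0.165, 0, 0, 0, 0.02, 0, 0.165, 0, 0, 0, 0.04, 0, 0.165, 0, 0, 0, 0.04, 0, 0.165, 0, 0, 0]}}

```text
time_s: 4.35
position: [568.3, -43.2, 133.0]
tool_rot: [179.9, -0.0, 101.3]
force: [0.7, -0.2, -1.3]
finger_gap: 0.3
grip_force: 0.0
```

Request:
{"op": "move_arm", "data": {"steps": [0.02, 0, 0.003, 0, 0, 0, 0.05, 0, 0.003, 0, 0, 0, 0.09, 0, 0.003, 0, 0, 0, 0.13, 0, 0.003, 0, 0, 0, 0.17, 0, 0.003, 0, 0, 0, 0.21, 0, 0.003, 0, 0, 0, 0.25, 0, 0.003, 0, 0, 0, 0.29, 0, 0.003, 0, 0, 0, 0.33, 0, 0.003, 0, 0, 0, 0.36, 0, 0.003, 0, 0, 0]}}

```text
time_s: 5.18
position: [533.8, 132.5, 132.0]
tool_rot: [179.8, 0.1, 101.3]
force: [2.9, -3.6, 0.8]
finger_gap: -0.0
grip_force: 2.0
```

```bash
python3 - <<'E'
from h import *
s=r.sense(); print(s["position"],s["force"],"box",box(s["position"]))
for c in ["scene","side"]:
    C=cam(c); save(c,c+"2.png")
    for n,z in {"cover_grip":134,"opening":120,"red_pivot":92,"red_tip":92,"blue_tip":92}.items():
        for d in r.pinpoint(c,n)[:1]: print(c,n,np.round(d["point"]),round(d["confidence"],2),box(at(C,d["point"],z)))
E
```

```text
[533.80025652 132.51760351 131.97084936] [ 2.94428911 -3.60431186  0.79829376] box [1.5 9.9]
scene cover_grip [314. 152.] 0.74 [-5.7 27.6]
scene opening [337. 205.] 0.74 [  -3.7 -125.4]
scene red_pivot [346. 196.] 0.53 [ 30.7 -89.2]
scene red_tip [320. 203.] 0.5 [-30.8 -87.4]
scene blue_tip [332. 237.] 0.63 [ -37.1 -182.2]
side cover_grip [315. 228.] 0.65 [ 0.4 20.5]
```

Request:
{"op": "move_arm", "data": {"steps": [0.02, 0, 0, 0, 0, 0, 0.04, 0, 0, 0, 0, 0, 0.06, 0, 0, 0, 0, 0, 0.08, 0, 0, 0, 0, 0, 0.095, 0, 0, 0, 0, 0, 0.1, 0, 0, 0, 0, 0, 0.105, 0, 0, 0, 0, 0, 0.11, 0, 0, 0, 0, 0, 0.115, 0, 0, 0, 0, 0, 0.12, 0, 0, 0, 0, 0]}}

```text
time_s: 6.62
position: [521.4, 190.5, 130.6]
tool_rot: [-180.0, 0.0, 101.2]
force: [2.3, -1.9, -1.4]
finger_gap: 0.4
grip_force: 1.6
```

Request:
{"op": "move_arm", "data": {"steps": [0.004, 0, 0, 0, 0, 0, 0.008, 0, 0, 0, 0, 0, 0.012, 0, 0, 0, 0, 0, 0.016, 0, 0, 0, 0, 0, 0.019, 0, 0, 0, 0, 0, 0.022, 0, 0, 0, 0, 0, 0.025, 0, 0, 0, 0, 0, 0.027, 0, 0, 0, 0, 0, 0.027, 0, 0, 0, 0, 0, 0.027, 0, 0, 0, 0, 0]}}

```text
time_s: 7.45
position: [520.6, 194.3, 130.9]
tool_rot: [-179.9, 1.2, 101.3]
force: [6.6, -33.1, 2.8]
finger_gap: 0.5
grip_force: 16.8
```

Force rose to 33 N with no further travel, so the cover is at its stop. I'll back off, rise and look into the opening.

Request:
{"op": "move_arm", "data": {"steps": [-0.03, 0, 0, 0, 0, 0, -0.05, 0, 0, 0, 0, 0, -0.08, 0, -0.05, 0, 0, 0, -0.14, 0, -0.1, 0, 0, 0, -0.22, 0, -0.14, 0, 0, 0, -0.3, 0, -0.16, 0, 0, 0, -0.38, 0, -0.16, 0, 0, 0, -0.46, 0, -0.16, 0, 0, 0, -0.53, 0, -0.16, 0, 0, 0, -0.53, 0, -0.16, 0, 0, 0]}}

```text
time_s: 8.28
position: [571.1, -60.6, 210.9]
tool_rot: [180.0, 0.0, 100.9]
force: [0.5, -0.6, -0.3]
finger_gap: 0.6
grip_force: 0.0
```

```bash
python3 - <<'E'
from h import *
s=r.sense(); print(s["position"],s["tool_rot"],"box",box(s["position"]))
for c in ["wrist","scene","side"]:
    C=cam(c); save(c,c+"3.png")
    for n,z in {"cover_grip":134,"opening":120,"red_pivot":92,"red_tip":92,"blue_tip":92}.items():
        for d in r.pinpoint(c,n)[:1]: print(c,n,np.round(d["point"]),round(d["confidence"],2),box(at(C,d["point"],z)))
E
```

```text
[571.11746477 -60.56873984 210.88437667] [1.79958885e+02 2.39764548e-02 1.00931248e+02] box [   0.4 -186.7]
wrist cover_grip [315. 126.] 0.16 [  -1.6 -122.2]
wrist opening [318. 127.] 0.95 [   1.5 -123.9]
wrist red_pivot [356.  85.] 0.74 [ 36.3 -87.5]
wrist red_tip [282.  80.] 0.69 [-31.4 -82.5]
wrist blue_tip [284. 186.] 0.57 [ -33.4 -183. ]
scene cover_grip [308. 135.] 0.96 [-1.5 83.2]
scene opening [340. 203.] 0.67 [   3.1 -122.2]
scene red_pivot [347. 201.] 0.46 [  29.  -103.7]
scene red_tip [319. 202.] 0.67 [-32.2 -84.5]
scene blue_tip [333. 236.] 0.75 [ -34.5 -180.2]
side cover_grip [311. 254.] 0.91 [-0.4 79.6]
side opening [326. 175.] 0.91 [  -0.9 -127.7]
side red_pivot [308. 194.] 0.72 [ 34.8 -87.6]
side red_tip [337. 200.] 0.6 [-32.8 -79.7]
side blue_tip [342. 162.] 0.7 [ -31.  -191.6]
```

View pics/wrist3.png

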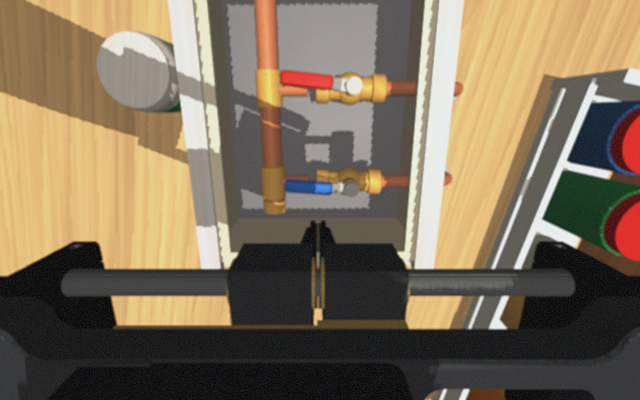

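The picture shows the opening fully clear. The red lever runs from its pivot at (355,86) to its tip at (282,78), and is open. The blue lever is at row 187, 100 mm to the right, which fits the layout. Next I'll lower the shut fingers between the levers, on the −y side of the red one.

Request:
{"op": "move_arm", "data": {"steps": [0.05, -0.01, 0, 0, 0, 0, 0.1, -0.021, 0, 0, 0, 0, 0.13, -0.021, 0.02, 0, 0, 0, 0.13, -0.021, 0.06, 0, 0, 0, 0.13, -0.021, 0.11, 0, 0, 0, 0.13, -0.021, 0.16, 0, 0, 0, 0.13, -0.021, 0.2, 0, 0, 0, 0.13, -0.021, 0.23, 0, 0, 0, 0.13, -0.021, 0.251, 0, 0, 0, 0.13, -0.021, 0.251, 0, 0, 0]}}

```text
time_s: 10.02
position: [545.6, 5.6, 82.4]
tool_rot: [-179.7, -0.1, 101.2]
force: [-0.5, 0.2, 0.8]
finger_gap: 0.5
grip_force: 0.0
```

```bash
python3 - <<'E'
from h import *
save("wrist","wrist4.png")
s=r.sense(); print(s["position"],s["force"],"box",box(s["position"]))
C=cam("wrist")
for n in ["red_pivot","red_tip","blue_tip"]:
    for d in r.pinpoint("wrist",n)[:1]: print(n,np.round(d["point"]),round(d["confidence"],2),box(at(C,d["point"],92)))
E
```

```text
[546.69116802   5.47756395  84.15388148] [-0.42169904 -0.4882117   0.6589092 ] box [ -10.7 -117.2]
red_pivot [399. 196.] 0.71 [ 36.3 -87.9]
red_tip [280. 184.] 0.98 [-32.  -80.9]
```

View pics/wrist4.png

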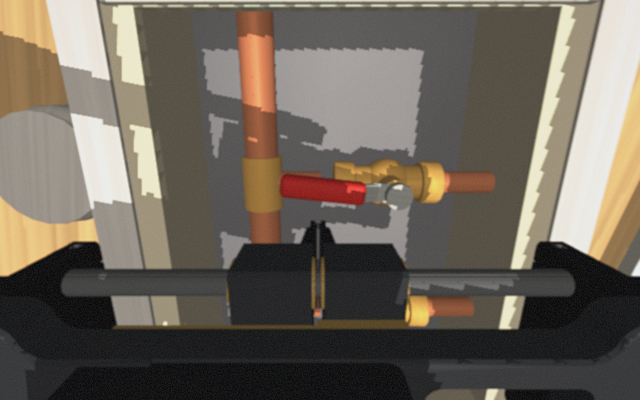

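The tip of the fingers is at about (318,230), just below the red sleeve (280–365, 186) and well clear of the blue one. I'll sweep along the arc.

Request:
{"op": "move_arm", "data": {"steps": [0.017, 0, 0, 0, 0, 0, 0.033, 0, 0, 0, 0, 0, 0.05, -0.004, 0, 0, 0, 0, 0.067, -0.008, 0, 0, 0, 0, 0.083, -0.005, 0, 0, 0, 0, 0.099, 0, 0, 0, 0, 0, 0.114, 0.009, 0, 0, 0, 0, 0.128, 0.021, 0, 0, 0, 0, 0.139, 0.036, 0, 0, 0, 0, 0.148, 0.052, 0, 0, 0, 0]}}

```text
time_s: 11.05
position: [558.8, 82.8, 86.8]
tool_rot: [180.0, 0.2, 101.3]
force: [-3.1, -6.2, 5.8]
finger_gap: 0.7
grip_force: 3.6
```

Request:
{"op": "move_arm", "data": {"steps": [0, 0.003, 0, 0, 0, 0, 0, 0.006, 0, 0, 0, 0, 0, 0.009, 0, 0, 0, 0, 0, 0.011, 0, 0, 0, 0, 0, 0.013, 0, 0, 0, 0, 0, 0.014, 0, 0, 0, 0, 0, 0.015, 0, 0, 0, 0, 0, 0.015, 0, 0, 0, 0, 0, 0.015, 0, 0, 0, 0, 0, 0.015, 0, 0, 0]}}

```text
validation failed for argument at $.st...
```

```bash
python3 - <<'E'
from h import *
save("wrist","wrist5.png")
s=r.sense(); print(s["position"],s["force"],"box",box(s["position"]))
E
```

```text
[559.75541565  83.9939555   86.87962267] [-1.82574614 -1.37562918  4.22696706] box [ 17.5 -42.7]
```

View pics/wrist5.png

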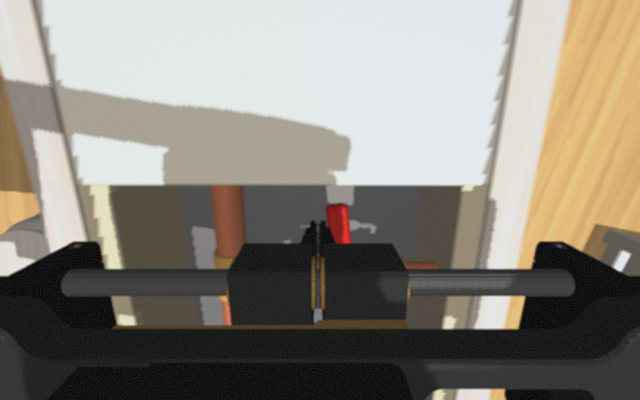

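The sweep worked: the red sleeve now points up the picture at (338,222), almost shut. The second call was refused because of a malformed row, so I'll push on to the stop.

Request:
{"op": "move_arm", "data": {"steps": [0, 0.003, 0.003, 0, 0, 0, 0, 0.006, 0.003, 0, 0, 0, 0, 0.009, 0.003, 0, 0, 0, 0, 0.011, 0.003, 0, 0, 0, 0, 0.013, 0.003, 0, 0, 0, 0, 0.015, 0.003, 0, 0, 0, 0, 0.017, 0.003, 0, 0, 0, 0, 0.018, 0.003, 0, 0, 0, 0, 0.018, 0.003, 0, 0, 0, 0, 0.018, 0.003, 0, 0, 0]}}

```text
time_s: 11.93
position: [563.3, 85.0, 83.8]
tool_rot: [-179.4, -0.1, 101.3]
force: [-15.7, -2.2, 13.5]
finger_gap: 0.3
grip_force: 8.8
```

Request:
{"op": "move_arm", "data": {"steps": [0, 0.002, 0, 0, 0, 0, 0, 0.004, 0, 0, 0, 0, 0, 0.006, 0, 0, 0, 0, 0, 0.008, 0, 0, 0, 0, 0, 0.008, 0, 0, 0, 0, 0, 0.008, 0, 0, 0, 0, 0, 0.008, 0, 0, 0, 0, 0, 0.008, 0, 0, 0, 0, 0, 0.008, 0, 0, 0, 0, 0, 0.008, 0, 0, 0]}}

```text
validation failed for argument at $.st...
```

Request:
{"op": "move_arm", "data": {"steps": [0, 0.002, 0, 0, 0, 0, 0, 0.004, 0, 0, 0, 0, 0, 0.006, 0, 0, 0, 0, 0, 0.008, 0, 0, 0, 0, 0, 0.008, 0, 0, 0, 0, 0, 0.008, 0, 0, 0, 0, 0, 0.008, 0, 0, 0, 0, 0, 0.008, 0, 0, 0, 0, 0, 0.008, 0, 0, 0, 0, 0, 0.008, 0, 0, 0, 0]}}

```text
time_s: 12.77
position: [563.5, 85.1, 83.7]
tool_rot: [-178.8, -0.1, 101.3]
force: [-28.3, -5.4, 23.2]
finger_gap: 0.6
grip_force: 16.0
```

The force climbs while the position holds, so the lever is at its stop. I'll back off, rise and look.

Request:
{"op": "move_arm", "data": {"steps": [0, -0.02, 0, 0, 0, 0, 0, -0.05, 0, 0, 0, 0, 0, -0.06, -0.02, 0, 0, 0, 0, -0.06, -0.08, 0, 0, 0, 0, -0.06, -0.15, 0, 0, 0, -0.06, -0.06, -0.22, 0, 0, 0, -0.14, -0.06, -0.27, 0, 0, 0, -0.22, -0.06, -0.27, 0, 0, 0, -0.28, -0.06, -0.27, 0, 0, 0, -0.28, -0.06, -0.27, 0, 0, 0]}}

```text
time_s: 13.6
position: [571.0, -62.6, 220.8]
tool_rot: [179.8, 0.2, 100.9]
force: [-1.0, 0.1, 0.0]
finger_gap: 0.4
grip_force: 0.0
```

```bash
python3 - <<'E'
from h import *
for c in ["wrist","scene","side"]:
    C=cam(c); save(c,c+"6.png")
    for n,z in {"cover_grip":134,"red_pivot":92,"red_tip":92,"blue_tip":92,"tin":0,"spice_jar":0,"vinegar":0}.items():
        for d in r.pinpoint(c,n)[:1]: print(c,n,np.round(d["point"]),round(d["confidence"],2),box(at(C,d["point"],z)))
s=r.sense(); print(s["time_s"],s["position"],s["force"])
E
```

```text
wrist red_pivot [356.  83.] 0.6 [ 37.1 -86.8]
wrist blue_tip [288. 181.] 0.6 [ -31.  -182.5]
wrist tin [178.  81.] 0.56 [-172.3  -75. ]
wrist vinegar [342.  92.] 0.32 [ 31.9 -90.1]
scene cover_grip [304. 135.] 0.78 [-8.7 86.6]
scene red_pivot [347. 199.] 0.48 [ 29.7 -98.2]
scene blue_tip [334. 236.] 0.63 [ -32.6 -180.4]
scene tin [262. 238.] 0.58 [-176.2  -72.1]
scene spice_jar [351. 319.] 0.63 [ -51.1 -336.1]
side cover_grip [310. 256.] 0.57 [-0.5 83.7]
side red_pivot [308. 194.] 0.63 [ 35.3 -86.7]
side red_tip [303. 218.] 0.67 [ 35.6 -21.7]
side blue_tip [341. 164.] 0.45 [ -28.4 -185.3]
side tin [392. 232.] 0.58 [-171.4  -70.1]
side spice_jar [352. 144.] 0.57 [ -45.3 -332.7]
side vinegar [218. 324.] 0.76 [181.7 208.2]
14.8 [569.14036939 -57.54009518 218.6836961 ] [ 0.0792922  -0.20073462  0.84271995]
```

View pics/wrist6.png

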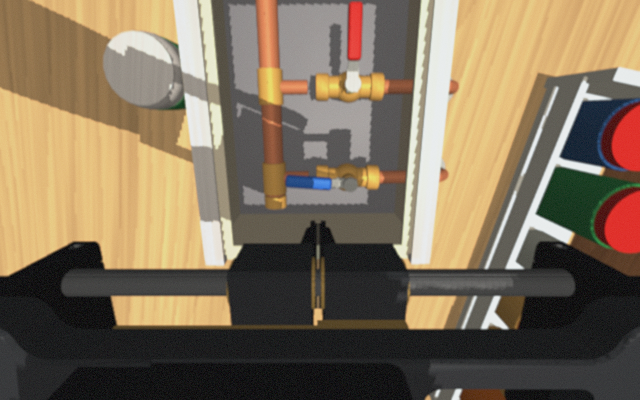

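The red lever runs straight across its pipe, from (353,85) to (355,3). Blue is unchanged at (308,183), the cover is aside (ramp at box y about +84) and nothing loose has moved. Handing in.

```bash
python3 -c "
from station import r
print(r.hand_in())"
```

```text
the job is handed in; nothing more can be done
None
```

The cover is pushed to its stop and the red lever is shut square across its pipe; the blue lever, tin, jar and bottle look unmoved. I handed the job in at about 15 s; the hand-in returned no verdict.

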